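# Restock the bottle lane first-in-first-out

### The arm

A 6-joint arm with a two-finger parallel gripper is mounted at the origin on a cart in front of the work surface, level with it; the furniture and walls round the work are solid. World frame = base frame: x ahead of the robot, y to its left, z up, the work surface at z = 0. Lengths are in m, angles in degrees, forces in N, time in s.
With the tool pointing down it reaches from about 0.325 to 0.9 m from the base axis. Payload 3.5 kg.
Tool frame: the origin (TCP) lies on the centre line of the jaws, within the pads' length; the fingertips stand 14 mm ahead of it and the grasp point (between the pads) lies 5 mm behind it; z points along the fingers, y is the line along which they close (so a half turn about z gives the same grasp; the last joint's range is limited). The gripper opens to 85 mm and grips with 20 to 120 N. Pads are 22 mm wide; open, the fingers measure 114 mm over their backs; the gripper's body (76 mm by 85 mm) begins 54 mm behind the grasp point. The pads swing forward as they close: fully open they stand 13 mm farther back than shut.
Start: joints at [66.899, 15.837, -1.513, 72.651, 0, 84.076], TCP at [0.185, 0.597, 0.245] pointing down, gripper open.
Joint ranges: [-178.77, 178.77], [-48.84, 107.48], [-61.69, 71.31], [-111.58, 123.2], [-90, 87.43], [-180, 180]. Speed limits (degrees/s): [147.25, 147.25, 180, 180, 180, 180].

### API

Orientations are given as a 3x3 rotation matrix whose columns are the frame's x, y, z axes.
In Python, from bench import arm gives the robot as it stands.
- The arm moves only by the shell command python3 -m inch 'ROWS'. ROWS is JSON, a list of rows, each an object of numbers: "dx", "dy", "dz": the shift along the world's x, y, z in units of 25 mm (1.0 is 25 mm); "rx", "ry", "rz": the turn, a rotation vector about the world's x, y, z in degrees; "jaw": the finger opening in mm, from 0 to 85.4. A call has 1 to 20 rows; each row is the pose to reach, as a shift and turn from the pose commanded when the call began; what a row does not reach only later rows make up. A row lasts 1/10 s, in which the tool goes at most 50 mm and 8.59 degrees, less where a joint would pass 70% of its speed; a pose out of reach is approached as far as the arm can. A call with a gripper value outside its range is refused whole. The fingers move at their own pace and stop on an object; the grip force is fixed at half the most. Time passes only in rows, so rows that repeat a pose let the fingers close. It gives the time, the measured TCP pose, the force, the opening and the grip force at its end, in the units of the state.
- arm.sense(): the state, without advancing time (a new reading comes with each control period).
- arm.grab_frame(name): name is "scene" or "top" or "wrist"; returns a dict with "pixels" (480x640x3 uint8, red, green, blue), "z_map" (480x640 float32, m along the optical axis (not along the pixel's ray), 0 where there is no reading), "intrinsics" (3x3 intrinsics, pixels), "position" and "attitude" of the camera in the world. Camera axes: x right, y up, looking along -z (the intrinsics and any distortion apply to the point x, -y, -z); pixel columns grow to the right and rows downward; lengths in m; the calibration is good to about 2 mm. A picture is of the moment at which its call begins.
- arm.close_job(): hands the job in; it is judged then, once.
Trained networks look in the newest picture that a camera, given by its name, has taken for a name from the list of things; names that differ only in an ending like _2 or _b are one class to them, and where a whole thing is asked for, a point or a joint stands for the part that bears it (a point fixed in the world has none). Each returns a list of dicts, best first, with "conf" (0 to 1); they miss things now and then, are a little off and sometimes report something else, mostly with a low value. They report only what shows in the picture. A call takes as long as a camera call. They do not tell look-alikes from the thing itself.
- arm.spot_in(camera, thing): "xyz" ([x, y, z] in m, in world coordinates, good to about 4 mm: the middle of the surface that is visible of it).
- arm.pinpoint(camera, thing): "xyz" ([x, y, z] in m, in world coordinates, good to about 4 mm: a listed point, or the origin of a listed thing).
The state is a dict: "t": time; "joint_pos": joint angles; "qd": joint speeds; "joint_torque": joint torques, N m; "tool_pos": TCP position; "eef_rot": TCP orientation; "wrist_force": force on the tool from outside, world axes, zero at the start; "ft_torque": the same for the moment, N m; "grip_width": opening from 0.0 (shut) to 1.0 (fully open); "finger_force": force on a finger pad.
Only numpy, scipy, OpenCV 4.12 (cv2) and the standard library are available. Lean on these libraries where they do the work, as an engineer would, in place of code of your own. Each camera call takes 0.05 s, during which the arm holds its last target. There are 200 camera calls.

### The job

Restock the bottle lane first-in-first-out. Before touching the two new bottles on the bench, slide (do not lift) the two old bottles in the lane forward in their order until they stand together against the front stop; then load both new bottles upright into the lane behind them, and push the row up so that all four stand close together against the stop with no gaps. Leave the carton lane and the things round about as they are, and tip nothing over.

Things in the scene. Friction and masses are not known exactly. Their poses are not given: they have to be found in the camera images.
- bottle_lane: The narrower of two fixed grey stock lanes: straight channel, 50 mm wide inside, 225 mm long, open above and at the far end; walls and front stop (robot end) 4 mm thick, 22 mm high over the bench, floor 4 mm over the bench. Origin: bench level, middle of the stop's inner face. x runs along the lane from stop to open end, y left, z up. Left or right of the carton lane, yaw up to 12 degrees.
- carton_lane: The wide lane, of the same make but 70 mm wide inside, holding two cartons; origin and axes as for the bottle lane. Not to be touched.
- old_front_mid (a point): Old bottle standing nearer the stop on the lane floor: small brown reagent bottle with white cap, 41 mm diameter, 70 mm high in all, body and shoulder up to 59 mm, cap 25 mm wide, about 60 g. The point is on its axis half-way up (35 mm above its foot); z up.
- old_rear_mid (a point): Centre of the other old bottle, same kind, standing behind the first in the rear half of the lane; point as above.
- new_a_mid (a point): Centre of one new bottle, same kind and size, standing upright on the bench left or right of the lanes; point on its axis 35 mm above its foot. The two new bottles are equal: either may go first.
- new_b_mid (a point): Centre of the other new bottle, same kind, also standing on the bench left or right of the lanes; point as above.
- carton_front: White carton 62x62x42 mm standing in the carton lane near its stop; origin at the centre of its underside. Leave.
- carton_rear: White carton 62x62x42 mm standing farther back in the carton lane; origin at the centre of its underside. Leave.
- beaker: Glass beaker, 54 mm diameter, 68 mm high, standing on the bench beside the lanes, its centre at least 95 mm from any new bottle's; origin at the centre of its underside. Leave.
- tape_roll: Roll of tape lying flat beside the lanes, 60 mm diameter, 24 mm high, its centre at least 95 mm from any new bottle's; origin at the centre of its underside. Leave.
Things that resemble listed ones, but are neither listed nor needed, are in the scene too. What is shaped like the part that bears new_b_mid but blue, pink or red is not meant.

How it is judged (in metres and radians):
On the way, in this order (a step that is already met when the one before it is completed fails the run):
1. both old bottles stand together against the front stop while both new ones still stand where they were delivered (x of old_front_mid in the frame of bottle_lane below 0.03 m and x of old_rear_mid in the frame of bottle_lane below 0.074 m and y of old_front_mid in the frame of bottle_lane between -0.012 and 0.012 m and height (world z) of old_front_mid between 0.033 and 0.045 m and angle between each of old_front_mid, old_rear_mid's own z axis and vertical below 0.12 rad and y of old_rear_mid in the frame of bottle_lane between -0.012 and 0.012 m and height (world z) of old_rear_mid between 0.033 and 0.045 m and distance of each of new_a_mid, new_b_mid from where it was at the start of the episode below 0.04 m), for 0.2 s.
2. both new bottles stand upright in the lane behind the old ones (y of new_a_mid in the frame of bottle_lane between -0.012 and 0.012 m and height (world z) of new_a_mid between 0.033 and 0.045 m and angle between each of new_a_mid, new_b_mid's own z axis and vertical below 0.12 rad and x of new_a_mid in the frame of bottle_lane between 0.088 and 0.225 m and y of new_b_mid in the frame of bottle_lane between -0.012 and 0.012 m and height (world z) of new_b_mid between 0.033 and 0.045 m and x of new_b_mid in the frame of bottle_lane between 0.088 and 0.225 m), for 0.2 s.
At the end, for the whole second after the job is handed in: All four bottles upright (0.12 rad) on the bottle lane floor, within 12 mm of its midline, in one closed row, old before new: centres at most 30 (front old), 74 (rear old), 117 and 160 mm (new) from the inner face of the stop (21, 62, 103, 144 mm when touching) (all of step 2 and x of old_front_mid in the frame of bottle_lane below 0.03 m and x of old_rear_mid in the frame of bottle_lane below 0.074 m and y of old_front_mid in the frame of bottle_lane between -0.012 and 0.012 m and height (world z) of old_front_mid between 0.033 and 0.045 m and angle between each of old_front_mid, old_rear_mid's own z axis and vertical below 0.12 rad and y of old_rear_mid in the frame of bottle_lane between -0.012 and 0.012 m and height (world z) of old_rear_mid between 0.033 and 0.045 m and x of each of new_a_mid, new_b_mid in the frame of bottle_lane below 0.16 m and x of any of new_a_mid, new_b_mid in the frame of bottle_lane below 0.117 m).
It fails at once if an old bottle is lifted instead of slid (height (world z) of any of old_front_mid, old_rear_mid above 0.055 m).
It fails at once if a bottle is tipped over (angle between any of old_front_mid, old_rear_mid, new_a_mid, new_b_mid's own z axis and vertical above 0.6 rad).
It fails at once if a carton in the other lane is shifted by more than 10 mm (distance of any of carton_front, carton_rear from where it was at the start of the episode above 0.01 m).
It fails at once if the beaker or the tape roll is shifted by more than 20 mm (distance of any of beaker, tape_roll from where it was at the start of the episode above 0.02 m).
It also fails if it takes over 72 s, if anything falls off the work surface, if the arm or the gripper's body presses on something with over 40 N, if the wrist force passes 120 N, or if a joint passes its speed limit or range.

## Working session

There is one attempt and no reset: what is moved stays moved. The work goes in short steps, Python scripts to look and compute and a shell command to move; the robot and the scene stay as the last step left them, time stands still between calls to the robot, and variables do not carry over. Pictures are saved under pics/ and viewed, at most 10 in all, crops included, and the job is handed in when it is done.

```bash
mkdir -p pics; cat > h.py <<'E'
import numpy as np, cv2
from bench import arm
def pts(f):
    K=f["intrinsics"];z=f["z_map"];v,u=np.mgrid[0:480,0:640]
    c=np.stack([(u-K[0][2])/K[0][0]*z,-(v-K[1][2])/K[1][1]*z,-z],-1)
    return c@np.array(f["attitude"]).T+np.array(f["position"])
E
python3 - <<'E'
from h import *
for n in("top","scene"):
    f=arm.grab_frame(n); cv2.imwrite(f"pics/{n}0.png",f["pixels"][:,:,::-1]); np.savez(f"{n}0.npz",P=pts(f),rgb=f["pixels"])
    print(n,np.round(f["position"],3),{k:np.shape(f[k]) for k in f})
    for t in("bottle_lane","carton_lane","old_front_mid","new_a_mid","beaker","tape_roll","carton_front"):
        print(t,[(np.round(d["xyz"],3).tolist(),round(d["conf"],2)) for d in arm.pinpoint(n,t)])
print(arm.sense())
E
```

```text
top [0.348 0.09  1.289] {'pixels': (480, 640, 3), 'z_map': (480, 640), 'intrinsics': (3, 3), 'position': (3,), 'attitude': (3, 3)}
bottle_lane [([0.416, 0.009, -0.003], 0.82)]
carton_lane [([0.434, 0.217, -0.001], 0.89), ([0.48, 0.006, 0.037], 0.53)]
old_front_mid [([0.479, 0.004, 0.034], 0.8)]
new_a_mid [([0.585, -0.203, 0.037], 0.87)]
beaker [([0.597, 0.342, 0.002], 0.75)]
tape_roll [([0.461, -0.195, -0.001], 0.94)]
carton_front [([0.476, 0.214, 0.001], 0.83)]
scene [ 0.744 -0.978  0.985] {'pixels': (480, 640, 3), 'z_map': (480, 640), 'intrinsics': (3, 3), 'position': (3,), 'attitude': (3, 3)}
bottle_lane [([0.42, 0.016, 0.002], 0.62)]
carton_lane [([0.435, 0.218, -0.003], 0.95)]
old_front_mid [([0.484, 0.006, 0.04], 0.57)]
new_a_mid [([0.585, -0.203, 0.035], 0.97)]
beaker []
tape_roll [([0.457, -0.194, -0.001], 0.93)]
carton_front [([0.47, 0.214, 0.01], 0.76)]
{'t': 0.8, 'joint_pos': array([ 6.68984543e+01,  1.58339451e+01, -1.51174620e+00,  7.26510051e+01,
        3.80554973e-04,  8.40764240e+01]), 'qd': array([ 0.04445053, -0.07105319,  0.0460305 , -0.01237492, -0.0966104 ,
       -0.00374713]), 'joint_torque': array([-9.65154650e-04, -4.45427334e+01,  2.95542383e+01,  6.20788032e-04,
        4.14106125e-06,  4.75459331e-06]), 'tool_pos': array([0.18458921, 0.59712473, 0.2453487 ]), 'eef_rot': array([[-9.55391992e-01,  2.95340721e-01,  1.65136215e-05],
       [ 2.95340722e-01,  9.55391990e-01,  5.56408377e-05],
       [ 6.56023426e-07,  5.80359557e-05, -9.99999998e-01]]), 'wrist_force': array([0.05095694, 0.16406701, 0.48166703]), 'ft_torque': array([ 0.03954708, -0.01535048, -0.00027215]), 'finger_force': 0.0, 'grip_width': 1.0033158261782529}
```

View pics/top0.png

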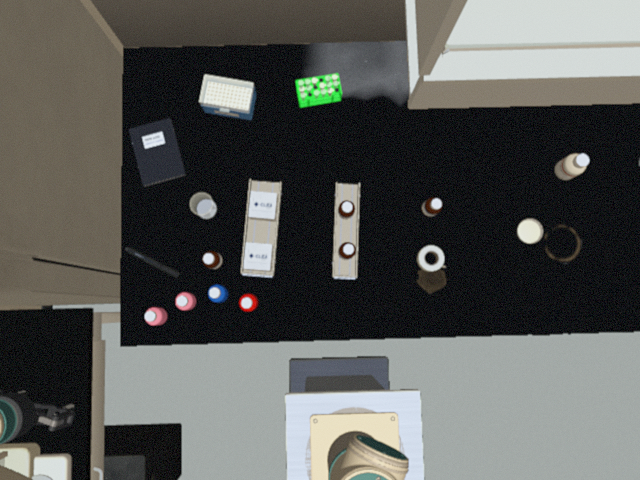

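```bash
python3 - <<'E'
from h import *
d=np.load("top0.npz");P=d["P"];rgb=d["rgb"]
for n,(u,v) in dict(oldF=(348,250),oldR=(347,209),newA=(432,206),newB=(212,260),red=(248,302),blue=(217,294),beaker=(203,206),tape=(431,258)).items():
    Q=P[v-16:v+17,u-16:u+17].reshape(-1,3); zt=np.percentile(Q[Q[:,2]<.085,2],99.5)
    q=Q[(Q[:,2]>.06)&(Q[:,2]<.085)]; print(n,len(q),round(zt,4),np.round(q.mean(0),4), np.round((q.min(0)+q.max(0))/2,4))
m=(P[...,2]>.015)&(P[...,2]<.028)
for nm,(a,b) in dict(bot=(325,365),car=(238,284)).items():
    mm=np.zeros_like(m);mm[175:285,a:b]=m[175:285,a:b]
    r=cv2.minAreaRect(P[mm][:,:2].astype(np.float32)); print(nm,mm.sum(),np.round(r[0],4),np.round(r[1],4),r[2], np.round(cv2.boxPoints(r),4).tolist())
c=cv2.resize(d["rgb"][170:320,130:460],None,fx=2.4,fy=2.4,interpolation=cv2.INTER_CUBIC);cv2.imwrite("pics/crop0.png",c[:,:,::-1])
E
```

```text
oldF 95 0.0779 [0.4816 0.005  0.0737] [0.4827 0.0051 0.0707]
oldR 92 0.078 [0.5796 0.0044 0.0732] [0.5798 0.0048 0.0699]
newA 93 0.0734 [ 0.5824 -0.202   0.0693] [ 0.5825 -0.2027  0.0682]
newB 94 0.0742 [0.4692 0.3238 0.07  ] [0.4695 0.3245 0.0682]
red 92 0.0742 [0.3666 0.2386 0.0702] [0.3668 0.2394 0.0703]
blue 95 0.0739 [0.391  0.3106 0.0696] [0.3904 0.3112 0.0683]
beaker 116 0.0718 [0.6001 0.3438 0.067 ] [0.5973 0.3406 0.0679]<stdin>:5: RuntimeWarning: Mean of empty slice.
  ret = um.true_divide(
Traceback (most recent call last):
ValueError: zero-size array to reduction operation minimum which has no identity
```

View pics/scene0.png

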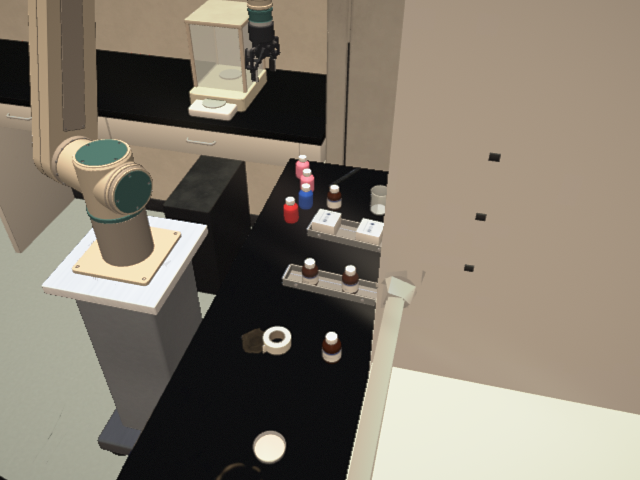

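The top picture shows brown bottles with white caps at (348,250) and (347,209) in the narrow lane. Two more stand on the bench, at (432,206) and (212,260). The red (248,302), blue (217,294) and pink (185,300), (155,316) bottles are look-alikes, since only brown fits the description. The scene view agrees: brown at (310,272), (350,278), (332,347) and (334,197).

```bash
python3 - <<'E'
from h import *
d=np.load("top0.npz");P=d["P"];rgb=d["rgb"]
m=(P[...,2]>.015)&(P[...,2]<.03)
for nm,(a,b) in dict(bot=(325,368),car=(236,288),tape=(412,452)).items():
    mm=np.zeros_like(m);mm[175:285,a:b]=m[175:285,a:b]
    r=cv2.minAreaRect(P[mm][:,:2].astype(np.float32)); print(nm,mm.sum(),np.round(r[0],4),np.round(r[1],4),r[2], np.round(cv2.boxPoints(r),4).tolist())
    if nm=='bot':
        Q=P[mm]; 
        for s,t in (("L",Q[Q[:,1]>.02]),("R",Q[Q[:,1]<-.01])):
            if len(t)>5: print(s,len(t),np.polyfit(t[:,0],t[:,1],1), t[:,0].min(),t[:,0].max(), t[:,2].mean())
        t=Q[(abs(Q[:,1]-.008)<.015)&(Q[:,0]<.44)]; print("stop",len(t),t.mean(0) if len(t) else 0, np.round(np.percentile(t[:,0],[5,95]),4))
c=cv2.resize(d["rgb"][170:320,130:460],None,fx=2.4,fy=2.4,interpolation=cv2.INTER_CUBIC);cv2.imwrite("pics/crop0.png",c[:,:,::-1])
E
```

```text
bot 418 [0.5345 0.0048] [0.0597 0.2314] 86.35100555419922 [[0.4171999990940094, -0.01759999990463257], [0.6481000185012817, -0.03229999914765358], [0.6518999934196472, 0.0272000003606081], [0.42100000381469727, 0.04190000146627426]]
L 186 [-0.04402877  0.05392819] 0.4215250053885099 0.6515934902451024 0.02206863340914284
R 183 [-0.07021803  0.01499499] 0.4183993887234288 0.6481358770367381 0.02207683622363507
stop 31 [0.42165369 0.00658883 0.02163709] [0.4185 0.4237]
car 503 [0.5454 0.2076] [0.0787 0.2309] 83.9017562866211 [[0.42640000581741333, 0.18070000410079956], [0.656000018119812, 0.15620000660419464], [0.6643999814987183, 0.2345000058412552], [0.43470001220703125, 0.2590000033378601]]
tape 410 [ 0.5144 -0.187 ] [0.1675 0.0595] 7.747222900390625 [[0.42739999294281006, -0.1687999963760376], [0.43540000915527344, -0.22779999673366547], [0.6014000177383423, -0.20520000159740448], [0.5932999849319458, -0.1462000012397766]]
```

View pics/crop0.png

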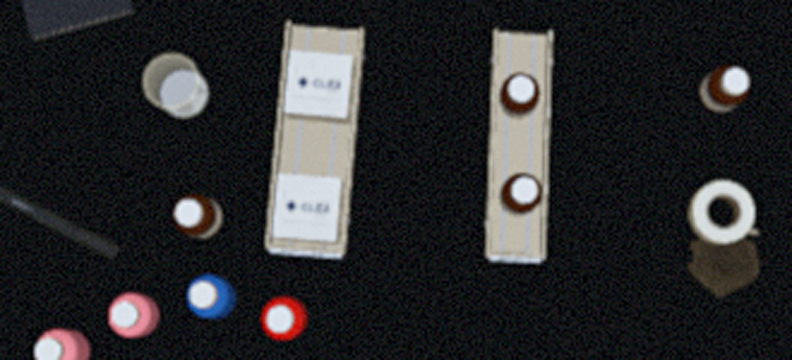

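The crop confirms the two new bottles: brown with white caps, at crop (722,88) and (195,215).

The lane origin is about (0.4242, 0.0118) with yaw −3.64°. In lane x, the old bottles stand at about 0.058 and 0.156. I'll go above the lane behind the rear old bottle with the jaws shut.

```bash
python3 -m inch '[{"dx":1.8,"dy":-2.4,"rz":7,"jaw":0},{"dx":3.0,"dy":-4.0,"rz":13.5,"jaw":0},{"dx":4.2,"dy":-5.6,"rz":13.5,"jaw":0},{"dx":5.4,"dy":-7.2,"rz":13.5,"jaw":0},{"dx":6.6,"dy":-8.8,"rz":13.5,"jaw":0},{"dx":7.8,"dy":-10.4,"rz":13.5,"jaw":0},{"dx":9.0,"dy":-12,"rz":13.5,"jaw":0},{"dx":10.2,"dy":-13.6,"rz":13.5,"jaw":0},{"dx":11.4,"dy":-15.2,"rz":13.5,"jaw":0},{"dx":12.6,"dy":-16.8,"rz":13.5,"jaw":0},{"dx":13.8,"dy":-18.4,"rz":13.5,"jaw":0},{"dx":15,"dy":-20,"rz":13.5,"jaw":0},{"dx":16.2,"dy":-21.6,"rz":13.5,"jaw":0},{"dx":17.2,"dy":-23,"rz":13.5,"jaw":0},{"dx":17.76,"dy":-23.92,"rz":13.5,"jaw":0},{"dx":17.76,"dy":-23.92,"dz":-2,"rz":13.5,"jaw":0},{"dx":17.76,"dy":-23.92,"dz":-4,"rz":13.5,"jaw":0},{"dx":17.76,"dy":-23.92,"dz":-5,"rz":13.5,"jaw":0},{"dx":17.76,"dy":-23.92,"dz":-5,"rz":13.5,"jaw":0}]'
python3 - <<'E'
from h import *
s=arm.sense();print(s["tool_pos"],s["eef_rot"],s["joint_pos"])
E
```

```text
[0.18458921 0.59712473 0.2453487 ] [[-9.55391992e-01  2.95340721e-01  1.65136215e-05]
 [ 2.95340722e-01  9.55391990e-01  5.56408377e-05]
 [ 6.56023426e-07  5.80359557e-05 -9.99999998e-01]] [ 6.68984543e+01  1.58339451e+01 -1.51174620e+00  7.26510051e+01
  3.80554973e-04  8.40764240e+01]$[0]: bad value
```

```bash
python3 -m inch '[{"dx":1.8,"dy":-2.4,"dz":0,"rx":0,"ry":0,"rz":7,"jaw":0}]'; python3 -m inch --help | head -20
```

```text
t: 0.9
tool_pos: [0.2131, 0.5603, 0.2453]
eef_rot: [[-0.986, 0.168, -0.0], [0.168, 0.986, 0.003], [0.001, 0.003, -1.0]]
wrist_force: [1.8, -0.9, 0.6]
grip_width: 0.862
finger_force: 0.0invalid input: not JSON, or not a number
```

```bash
python3 -m inch '[{"dx":1.2,"dy":-1.6,"dz":0,"rx":0,"ry":0,"rz":6.5,"jaw":0},{"dx":2.4,"dy":-3.2,"dz":0,"rx":0,"ry":0,"rz":6.5,"jaw":0},{"dx":3.6,"dy":-4.8,"dz":0,"rx":0,"ry":0,"rz":6.5,"jaw":0},{"dx":4.8,"dy":-6.4,"dz":0,"rx":0,"ry":0,"rz":6.5,"jaw":0},{"dx":6,"dy":-8,"dz":0,"rx":0,"ry":0,"rz":6.5,"jaw":0},{"dx":7.2,"dy":-9.6,"dz":0,"rx":0,"ry":0,"rz":6.5,"jaw":0},{"dx":8.4,"dy":-11.2,"dz":0,"rx":0,"ry":0,"rz":6.5,"jaw":0},{"dx":9.6,"dy":-12.8,"dz":0,"rx":0,"ry":0,"rz":6.5,"jaw":0},{"dx":10.8,"dy":-14.4,"dz":0,"rx":0,"ry":0,"rz":6.5,"jaw":0},{"dx":12,"dy":-16,"dz":0,"rx":0,"ry":0,"rz":6.5,"jaw":0},{"dx":13.2,"dy":-17.6,"dz":0,"rx":0,"ry":0,"rz":6.5,"jaw":0},{"dx":14.4,"dy":-19.2,"dz":0,"rx":0,"ry":0,"rz":6.5,"jaw":0},{"dx":15.5,"dy":-20.8,"dz":0,"rx":0,"ry":0,"rz":6.5,"jaw":0},{"dx":16.2,"dy":-21.8,"dz":0,"rx":0,"ry":0,"rz":6.5,"jaw":0},{"dx":16.57,"dy":-22.33,"dz":0,"rx":0,"ry":0,"rz":6.5,"jaw":0},{"dx":16.57,"dy":-22.33,"dz":-2,"rx":0,"ry":0,"rz":6.5,"jaw":0},{"dx":16.57,"dy":-22.33,"dz":-4,"rx":0,"ry":0,"rz":6.5,"jaw":0},{"dx":16.57,"dy":-22.33,"dz":-5,"rx":0,"ry":0,"rz":6.5,"jaw":0},{"dx":16.57,"dy":-22.33,"dz":-5,"rx":0,"ry":0,"rz":6.5,"jaw":0},{"dx":16.57,"dy":-22.33,"dz":-5,"rx":0,"ry":0,"rz":6.5,"jaw":0}]'
```

```text
t: 2.9
tool_pos: [0.6286, -0.0004, 0.1207]
eef_rot: [[-0.998, 0.063, -0.0], [0.063, 0.998, 0.0], [0.001, 0.0, -1.0]]
wrist_force: [-0.2, 0.3, 1.3]
grip_width: -0.003
finger_force: 0.0
```

```bash
python3 -m inch '[{"dx":0,"dy":0,"dz":-1.5,"rx":0,"ry":0,"rz":0,"jaw":0},{"dx":0,"dy":0,"dz":-2.7,"rx":0,"ry":0,"rz":0,"jaw":0},{"dx":0,"dy":0,"dz":-3.3,"rx":0,"ry":0,"rz":0,"jaw":0},{"dx":0,"dy":0,"dz":-3.55,"rx":0,"ry":0,"rz":0,"jaw":0},{"dx":0,"dy":0,"dz":-3.55,"rx":0,"ry":0,"rz":0,"jaw":0},{"dx":-0.24,"dy":0.015,"dz":-3.55,"rx":0,"ry":0,"rz":0,"jaw":0},{"dx":-0.48,"dy":0.03,"dz":-3.55,"rx":0,"ry":0,"rz":0,"jaw":0},{"dx":-0.72,"dy":0.046,"dz":-3.55,"rx":0,"ry":0,"rz":0,"jaw":0},{"dx":-0.96,"dy":0.061,"dz":-3.55,"rx":0,"ry":0,"rz":0,"jaw":0},{"dx":-1.2,"dy":0.076,"dz":-3.55,"rx":0,"ry":0,"rz":0,"jaw":0},{"dx":-1.44,"dy":0.092,"dz":-3.55,"rx":0,"ry":0,"rz":0,"jaw":0},{"dx":-1.68,"dy":0.107,"dz":-3.55,"rx":0,"ry":0,"rz":0,"jaw":0},{"dx":-1.92,"dy":0.122,"dz":-3.55,"rx":0,"ry":0,"rz":0,"jaw":0},{"dx":-1.92,"dy":0.122,"dz":-3.55,"rx":0,"ry":0,"rz":0,"jaw":0}]'
python3 - <<'E'
from h import *
f=arm.grab_frame("scene");P=pts(f);a=np.array([-3.64*np.pi/180]);c,s=np.cos(a[0]),np.sin(a[0])
for n in("scene","top","wrist"):
    if n!="scene": arm.grab_frame(n)
    for d in arm.pinpoint(n,"old_front_mid"):
        p=np.array(d["xyz"]);q=p-[.4242,.0118,0];print(n,np.round([c*q[0]+s*q[1],-s*q[0]+c*q[1],p[2],d["conf"]],3))
f=arm.grab_frame("wrist");cv2.imwrite("pics/w1.png",f["pixels"][:,:,::-1])
E
```

```text
t: 4.3
tool_pos: [0.5793, 0.0021, 0.0312]
eef_rot: [[-0.998, 0.064, -0.002], [0.064, 0.998, 0.0], [0.002, 0.0, -1.0]]
wrist_force: [-0.5, 0.4, -0.5]
grip_width: 0.002
finger_force: 0.0
scene [ 0.06  -0.004  0.041  0.62 ]
```

View pics/w1.png

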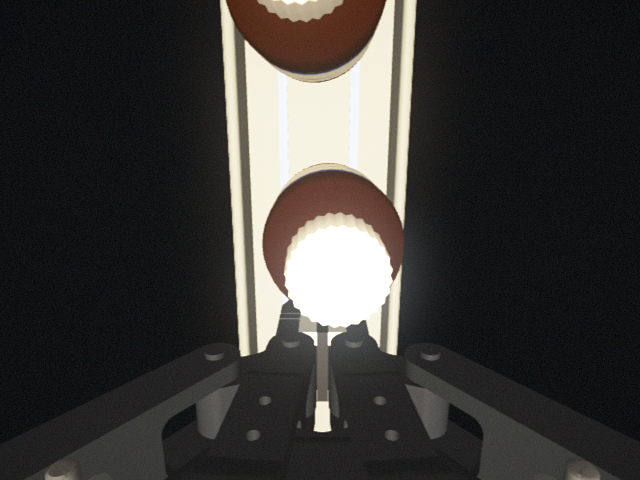

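The wrist view shows the rear bottle (335,250) upright against the fingertips and the front bottle at (310,20). The lane is centred on the tool at about column 320, which supports the midline estimate. I'll push on.

```bash
python3 -m inch '[{"dx":-0.24,"dy":0.015,"dz":0,"rx":0,"ry":0,"rz":0,"jaw":0},{"dx":-0.48,"dy":0.03,"dz":0,"rx":0,"ry":0,"rz":0,"jaw":0},{"dx":-0.72,"dy":0.046,"dz":0,"rx":0,"ry":0,"rz":0,"jaw":0},{"dx":-0.96,"dy":0.061,"dz":0,"rx":0,"ry":0,"rz":0,"jaw":0},{"dx":-1.2,"dy":0.076,"dz":0,"rx":0,"ry":0,"rz":0,"jaw":0},{"dx":-1.44,"dy":0.092,"dz":0,"rx":0,"ry":0,"rz":0,"jaw":0},{"dx":-1.68,"dy":0.107,"dz":0,"rx":0,"ry":0,"rz":0,"jaw":0},{"dx":-1.92,"dy":0.122,"dz":0,"rx":0,"ry":0,"rz":0,"jaw":0},{"dx":-2.08,"dy":0.132,"dz":0,"rx":0,"ry":0,"rz":0,"jaw":0},{"dx":-2.2,"dy":0.14,"dz":0,"rx":0,"ry":0,"rz":0,"jaw":0},{"dx":-2.2,"dy":0.14,"dz":0,"rx":0,"ry":0,"rz":0,"jaw":0}]'; python3 -m inch '[{"dx":-0.08,"dy":0.005,"dz":0,"rx":0,"ry":0,"rz":0,"jaw":0},{"dx":-0.08,"dy":0.005,"dz":0,"rx":0,"ry":0,"rz":0,"jaw":0}]'
```

```text
t: 5.75
tool_pos: [0.5251, 0.0055, 0.0314]
eef_rot: [[-0.998, 0.064, -0.001], [0.064, 0.998, 0.0], [0.001, 0.0, -1.0]]
wrist_force: [0.2, 0.5, 0.2]
grip_width: -0.005
finger_force: 0.0
t: 5.95
tool_pos: [0.5236, 0.0055, 0.0315]
eef_rot: [[-0.998, 0.064, -0.0], [0.064, 0.998, 0.0], [0.0, -0.0, -1.0]]
wrist_force: [-0.1, -0.2, 0.9]
grip_width: 0.001
finger_force: 0.1
```

```bash
for i in 1 2; do python3 -m inch '[{"dx":-0.08,"dy":0.005,"dz":0,"rx":0,"ry":0,"rz":0,"jaw":0},{"dx":-0.16,"dy":0.01,"dz":0,"rx":0,"ry":0,"rz":0,"jaw":0},{"dx":-0.16,"dy":0.01,"dz":0,"rx":0,"ry":0,"rz":0,"jaw":0}]' | grep -E "pos|force"; done
python3 - <<'E'
from h import *
f=arm.grab_frame("top");P=pts(f);c,s=np.cos(-.0635),np.sin(-.0635)
q=P-[.4242,.0118,0];L=np.stack([c*q[...,0]+s*q[...,1],-s*q[...,0]+c*q[...,1],P[...,2]],-1).reshape(-1,3)
m=(L[:,0]>-.01)&(L[:,0]<.085)&(abs(L[:,1])<.03)&(L[:,2]>.07)&(L[:,2]<.08);X=L[m]
from scipy.cluster.vq import kmeans2
k,l=kmeans2(X[:,:2].astype(float),np.array([[.02,0],[.062,0]]));print(np.round(k,4),np.bincount(l))
E
```

```text
tool_pos: [0.5194, 0.0058, 0.0315]
wrist_force: [-0.1, 0.1, 0.7]
finger_force: 0.0
tool_pos: [0.5153, 0.0061, 0.0315]
wrist_force: [-0.6, 0.1, -0.3]
finger_force: 0.0Traceback (most recent call last):
  File "<stdin>", line 6, in <module>
    return fun(*args, **kwargs)
    raise ValueError("Empty input is not supported.")
ValueError: Empty input is not supported.
```

```bash
python3 - <<'E'
from h import *
f=arm.grab_frame("wrist");cv2.imwrite("pics/w2.png",f["pixels"][:,:,::-1])
P=pts(f);c,s=np.cos(-.0635),np.sin(-.0635)
q=P-[.4242,.0118,0];L=np.stack([c*q[...,0]+s*q[...,1],-s*q[...,0]+c*q[...,1],P[...,2]],-1)
for v in range(0,330,15): print(v,[np.round(L[v,u],3).tolist() for u in (320,335)])
E
```

```text
0 [[-0.015, -0.0, 0.001], [-0.016, 0.005, -0.001]]
15 [[-0.006, -0.0, 0.021], [-0.007, 0.004, 0.02]]
30 [[-0.002, -0.0, 0.023], [-0.002, 0.004, 0.024]]
45 [[0.007, -0.0, 0.053], [0.006, 0.004, 0.048]]
60 [[0.01, -0.0, 0.054], [0.01, 0.003, 0.052]]
75 [[0.015, -0.0, 0.075], [0.014, 0.003, 0.056]]
90 [[0.018, -0.0, 0.074], [0.017, 0.003, 0.063]]
105 [[0.021, -0.0, 0.074], [0.021, 0.003, 0.074]]
120 [[0.024, -0.0, 0.074], [0.024, 0.003, 0.074]]
135 [[0.026, -0.0, 0.075], [0.026, 0.003, 0.073]]
150 [[0.029, -0.0, 0.075], [0.031, 0.003, 0.056]]
165 [[0.034, -0.0, 0.055], [0.034, 0.004, 0.054]]
180 [[0.038, -0.0, 0.052], [0.04, 0.004, 0.043]]
195 [[0.042, -0.0, 0.052], [0.042, 0.004, 0.053]]
210 [[0.046, -0.0, 0.054], [0.046, 0.004, 0.055]]
225 [[0.048, -0.0, 0.062], [0.047, 0.003, 0.065]]
240 [[0.049, -0.0, 0.072], [0.048, 0.003, 0.074]]
255 [[0.052, -0.0, 0.074], [0.052, 0.003, 0.073]]
270 [[0.055, -0.0, 0.075], [0.055, 0.003, 0.074]]
285 [[0.058, -0.0, 0.074], [0.058, 0.003, 0.075]]
300 [[0.062, -0.0, 0.074], [0.062, 0.003, 0.074]]
315 [[0.066, -0.0, 0.073], [0.065, 0.003, 0.074]]
```

View pics/w2.png

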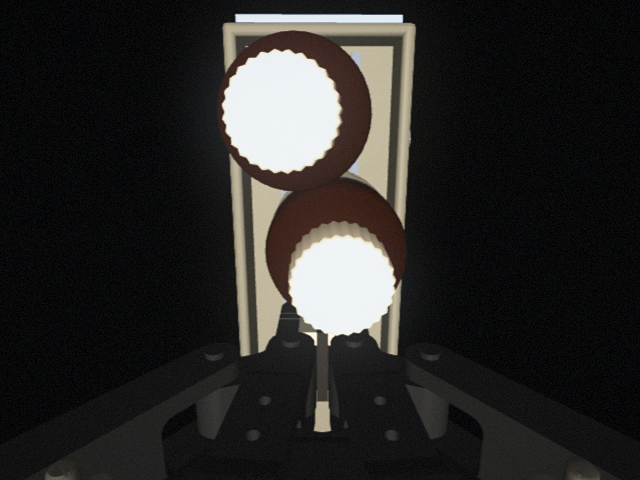

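The wrist view shows both old bottles touching: front at (281,112), lane x about 0.022, and rear at (341,280), lane x about 0.062. The stop is just ahead at row 38. I'll press 2 mm more, then back off and rise.

```bash
python3 -m inch '[{"dx":-0.08,"dy":0.005,"dz":0,"rx":0,"ry":0,"rz":0,"jaw":0},{"dx":-0.08,"dy":0.005,"dz":0,"rx":0,"ry":0,"rz":0,"jaw":0},{"dx":-0.08,"dy":0.005,"dz":0,"rx":0,"ry":0,"rz":0,"jaw":0}]'; python3 -m inch '[{"dx":0.1,"dy":0,"dz":0,"rx":0,"ry":0,"rz":0,"jaw":0},{"dx":0.3,"dy":-0.02,"dz":0,"rx":0,"ry":0,"rz":0,"jaw":0},{"dx":0.6,"dy":-0.04,"dz":0,"rx":0,"ry":0,"rz":0,"jaw":0},{"dx":0.6,"dy":-0.04,"dz":1.5,"rx":0,"ry":0,"rz":0,"jaw":0},{"dx":0.6,"dy":-0.04,"dz":3,"rx":0,"ry":0,"rz":0,"jaw":30},{"dx":0.6,"dy":-0.04,"dz":5,"rx":0,"ry":0,"rz":0,"jaw":75},{"dx":0.6,"dy":-0.04,"dz":6,"rx":0,"ry":0,"rz":0,"jaw":75},{"dx":0.6,"dy":-0.04,"dz":6,"rx":0,"ry":0,"rz":0,"jaw":75}]'
```

```text
t: 6.95
tool_pos: [0.5137, 0.0062, 0.0315]
eef_rot: [[-0.998, 0.064, -0.0], [0.064, 0.998, 0.0], [0.0, -0.0, -1.0]]
wrist_force: [0.0, -0.8, 0.7]
grip_width: -0.002
finger_force: 0.1
t: 7.75
tool_pos: [0.5333, 0.0047, 0.1869]
eef_rot: [[-0.998, 0.064, 0.011], [0.064, 0.998, -0.001], [-0.011, -0.001, -1.0]]
wrist_force: [0.7, 0.2, 0.1]
grip_width: 0.678
finger_force: 0.0
```

```bash
python3 -m inch '[{"dx":0.5,"dy":-1.5,"dz":0,"rx":0,"ry":0,"rz":0,"jaw":75},{"dx":0.9,"dy":-3.2,"dz":0,"rx":0,"ry":0,"rz":0,"jaw":75},{"dx":1.4,"dy":-5,"dz":0,"rx":0,"ry":0,"rz":0,"jaw":75},{"dx":1.8,"dy":-6.7,"dz":0,"rx":0,"ry":0,"rz":0,"jaw":75},{"dx":2,"dy":-7.8,"dz":0,"rx":0,"ry":0,"rz":0,"jaw":75},{"dx":2.1,"dy":-8.25,"dz":-1,"rx":0,"ry":0,"rz":0,"jaw":75},{"dx":2.1,"dy":-8.25,"dz":-1.6,"rx":0,"ry":0,"rz":0,"jaw":75},{"dx":2.1,"dy":-8.25,"dz":-1.6,"rx":0,"ry":0,"rz":0,"jaw":75}]'
python3 - <<'E'
from h import *
f=arm.grab_frame("wrist");P=pts(f);s=arm.sense();t=s["tool_pos"];print(t)
Q=P[(P[...,2]>.066)&(P[...,2]<.074)&(np.hypot(P[...,0]-.583,P[...,1]+.2025)<.04)]
print(len(Q),Q.mean(0),(Q.min(0)+Q.max(0))/2,Q.max(0)-Q.min(0))
f=arm.grab_frame("top");P=pts(f)
c,s=np.cos(-.0635),np.sin(-.0635);q=P-[.4242,.0118,0];L=np.stack([c*q[...,0]+s*q[...,1],-s*q[...,0]+c*q[...,1],P[...,2]],-1).reshape(-1,3)
X=L[(L[:,0]>-.01)&(L[:,0]<.1)&(abs(L[:,1])<.03)&(L[:,2]>.066)&(L[:,2]<.085)]
from scipy.cluster.vq import kmeans2
k,l=kmeans2(X[:,:2].astype(float),np.array([[.02,0],[.062,0]]),minit="matrix");print(np.round(k,4),np.bincount(l))
E
```

```text
t: 8.55
tool_pos: [0.5783, -0.1995, 0.1372]
eef_rot: [[-0.998, 0.064, -0.008], [0.064, 0.998, 0.004], [0.008, 0.004, -1.0]]
wrist_force: [-0.0, 0.3, -0.5]
grip_width: 0.878
finger_force: 0.0
[ 0.57930197 -0.19952346  0.13892301]
1769 [ 0.58029216 -0.20383316  0.07008514] [ 0.58091484 -0.20390437  0.0691663 ] [0.0236646  0.02338971 0.00631685]
[[ 0.022  -0.0068]
 [ 0.0586  0.0055]] [88 86]
```

```bash
python3 -m inch '[{"dx":0.09,"dy":-0.15,"dz":0,"rx":0,"ry":0,"rz":0,"jaw":75},{"dx":0.09,"dy":-0.15,"dz":-1.2,"rx":0,"ry":0,"rz":0,"jaw":75},{"dx":0.09,"dy":-0.15,"dz":-2.4,"rx":0,"ry":0,"rz":0,"jaw":75},{"dx":0.09,"dy":-0.15,"dz":-3.4,"rx":0,"ry":0,"rz":0,"jaw":75},{"dx":0.09,"dy":-0.15,"dz":-4,"rx":0,"ry":0,"rz":0,"jaw":75},{"dx":0.09,"dy":-0.15,"dz":-4.12,"rx":0,"ry":0,"rz":0,"jaw":75},{"dx":0.09,"dy":-0.15,"dz":-4.12,"rx":0,"ry":0,"rz":0,"jaw":55},{"dx":0.09,"dy":-0.15,"dz":-4.12,"rx":0,"ry":0,"rz":0,"jaw":50},{"dx":0.09,"dy":-0.15,"dz":-4.12,"rx":0,"ry":0,"rz":0,"jaw":45},{"dx":0.09,"dy":-0.15,"dz":-4.12,"rx":0,"ry":0,"rz":0,"jaw":41},{"dx":0.09,"dy":-0.15,"dz":-4.12,"rx":0,"ry":0,"rz":0,"jaw":36},{"dx":0.09,"dy":-0.15,"dz":-4.12,"rx":0,"ry":0,"rz":0,"jaw":36},{"dx":0.09,"dy":-0.15,"dz":-4.12,"rx":0,"ry":0,"rz":0,"jaw":36},{"dx":0.09,"dy":-0.15,"dz":-4.12,"rx":0,"ry":0,"rz":0,"jaw":36}]'
```

```text
t: 10.05
tool_pos: [0.5847, -0.2052, 0.0402]
eef_rot: [[-0.998, 0.064, 0.002], [0.064, 0.998, -0.001], [-0.003, -0.001, -1.0]]
wrist_force: [-0.8, 1.2, 5.2]
grip_width: 0.435
finger_force: 60.2
```

The grip reads 37 mm with 5 N upward, so the pads are probably on the shoulder. I'll regrasp about 7 mm lower.

```bash
python3 -m inch '[{"dx":0,"dy":0,"dz":0,"rx":0,"ry":0,"rz":0,"jaw":58},{"dx":0,"dy":0,"dz":0,"rx":0,"ry":0,"rz":0,"jaw":58},{"dx":0,"dy":0,"dz":0,"rx":0,"ry":0,"rz":0,"jaw":58},{"dx":0,"dy":0,"dz":-0.15,"rx":0,"ry":0,"rz":0,"jaw":58},{"dx":0,"dy":0,"dz":-0.28,"rx":0,"ry":0,"rz":0,"jaw":58},{"dx":0,"dy":0,"dz":-0.28,"rx":0,"ry":0,"rz":0,"jaw":58}]'; python3 -m inch '[{"dx":0,"dy":0,"dz":0,"rx":0,"ry":0,"rz":0,"jaw":48},{"dx":0,"dy":0,"dz":0,"rx":0,"ry":0,"rz":0,"jaw":44},{"dx":0,"dy":0,"dz":0,"rx":0,"ry":0,"rz":0,"jaw":40},{"dx":0,"dy":0,"dz":0,"rx":0,"ry":0,"rz":0,"jaw":36},{"dx":0,"dy":0,"dz":0,"rx":0,"ry":0,"rz":0,"jaw":36},{"dx":0,"dy":0,"dz":0,"rx":0,"ry":0,"rz":0,"jaw":36}]'
python3 - <<'E'
from h import *
f=arm.grab_frame("wrist");P=pts(f);cv2.imwrite("pics/w3.png",f["pixels"][:,:,::-1]);t=arm.sense()["tool_pos"]
Q=P[(P[...,2]>.066)&(P[...,2]<.074)&(np.hypot(P[...,0]-t[0],P[...,1]-t[1])<.03)];print(t,(Q.min(0)+Q.max(0))/2,Q.max(0)-Q.min(0))
E
```

```text
t: 10.65
tool_pos: [0.5829, -0.2045, 0.0306]
eef_rot: [[-0.998, 0.064, -0.002], [0.064, 0.998, 0.001], [0.002, 0.001, -1.0]]
wrist_force: [-0.2, 0.1, 0.2]
grip_width: 0.676
finger_force: 0.0
t: 11.25
tool_pos: [0.5841, -0.205, 0.0321]
eef_rot: [[-0.998, 0.064, 0.001], [0.064, 0.998, -0.0], [-0.001, -0.0, -1.0]]
wrist_force: [0.1, -0.2, 3.2]
grip_width: 0.437
finger_force: 60.3
[ 0.58405111 -0.20502186  0.03205299] [ 0.58026841 -0.20416411  0.07000373] [0.02524985 0.05430221 0.0079896 ]
```

View pics/w3.png

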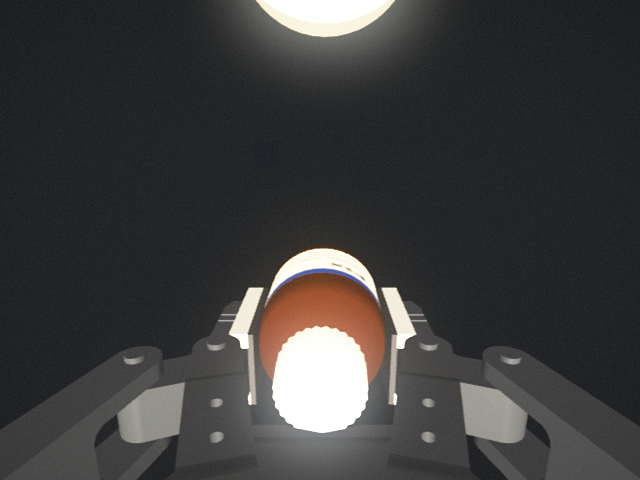

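The wrist view shows the bottle upright between the pads at (321,350), gripped firmly on its body. The reading is again 37 mm, so that is pad offset rather than the shoulder. I'll lift it and carry it above the lane slot.

```bash
python3 -m inch '[{"dx":0,"dy":0,"dz":1,"rx":0,"ry":0,"rz":0,"jaw":36},{"dx":0,"dy":0,"dz":2.2,"rx":0,"ry":0,"rz":0,"jaw":36},{"dx":-0.2,"dy":1,"dz":3,"rx":0,"ry":0,"rz":0,"jaw":36},{"dx":-0.5,"dy":2.5,"dz":3,"rx":0,"ry":0,"rz":0,"jaw":36},{"dx":-0.8,"dy":4,"dz":3,"rx":0,"ry":0,"rz":0,"jaw":36},{"dx":-1.1,"dy":5.5,"dz":3,"rx":0,"ry":0,"rz":0,"jaw":36},{"dx":-1.4,"dy":7,"dz":3,"rx":0,"ry":0,"rz":0,"jaw":36},{"dx":-1.56,"dy":8,"dz":3,"rx":0,"ry":0,"rz":0,"jaw":36},{"dx":-1.56,"dy":8.36,"dz":3,"rx":0,"ry":0,"rz":0,"jaw":36},{"dx":-1.56,"dy":8.36,"dz":3,"rx":0,"ry":0,"rz":0,"jaw":36},{"dx":-1.56,"dy":8.36,"dz":3,"rx":0,"ry":0,"rz":0,"jaw":36}]'
python3 - <<'E'
from h import *
f=arm.grab_frame("wrist");P=pts(f);t=arm.sense()["tool_pos"]
c,s=np.cos(-.0635),np.sin(-.0635)
def lane(p): q=p-[.4242,.0118,0];return np.stack([c*q[...,0]+s*q[...,1],-s*q[...,0]+c*q[...,1],p[...,2]],-1)
print(t,lane(t));L=lane(P).reshape(-1,3)
for lo,hi in((-.035,-.02),(.02,.035)):
    w=L[(L[:,2]>.019)&(L[:,2]<.026)&(L[:,1]>lo)&(L[:,1]<hi)&(L[:,0]>.01)]; print(len(w),np.round(np.percentile(w[:,1],[2,50,98]),4) if len(w) else '',np.round(np.polyfit(w[:,0],w[:,1],1),4) if len(w) else '')
Q=L[(L[:,2]>t[2]+.03)&(L[:,2]<t[2]+.045)&(abs(L[:,1])<.02)];print(np.round(Q.min(0),4),np.round(Q.max(0),4))
E
```

```text
t: 12.4
tool_pos: [0.5449, 0.0035, 0.1065]
eef_rot: [[-0.998, 0.064, 0.0], [0.064, 0.998, -0.001], [-0.0, -0.001, -1.0]]
wrist_force: [-0.2, 0.1, -1.2]
grip_width: 0.439
finger_force: 60.3
[0.54501904 0.00315448 0.10649137] [ 0.12112415 -0.00096124  0.10649137]
2029 [-0.0301 -0.028  -0.026 ] [-0.006  -0.0275]
2095 [0.0238 0.0258 0.0278] [-0.0025  0.026 ]
[ 0.1063 -0.02    0.1365] [0.1301 0.02   0.1512]
```

```bash
python3 -m inch '[{"dx":0,"dy":0,"dz":-0.8,"rx":0,"ry":0,"rz":0,"jaw":36},{"dx":0,"dy":0,"dz":-1.5,"rx":0,"ry":0,"rz":0,"jaw":36},{"dx":0,"dy":0,"dz":-2.1,"rx":0,"ry":0,"rz":0,"jaw":36},{"dx":0,"dy":0,"dz":-2.5,"rx":0,"ry":0,"rz":0,"jaw":36},{"dx":0,"dy":0,"dz":-2.7,"rx":0,"ry":0,"rz":0,"jaw":36},{"dx":0,"dy":0,"dz":-2.75,"rx":0,"ry":0,"rz":0,"jaw":36},{"dx":0,"dy":0,"dz":-2.75,"rx":0,"ry":0,"rz":0,"jaw":36}]'
```

```text
t: 13.15
tool_pos: [0.545, 0.0038, 0.0381]
eef_rot: [[-0.998, 0.065, 0.001], [0.065, 0.998, -0.0], [-0.001, -0.0, -1.0]]
wrist_force: [0.0, 0.9, -0.0]
grip_width: 0.442
finger_force: 60.3
```

```bash
python3 -m inch '[{"dx":0,"dy":0,"dz":-0.05,"rx":0,"ry":0,"rz":0,"jaw":36},{"dx":0,"dy":0,"dz":-0.06,"rx":0,"ry":0,"rz":0,"jaw":36},{"dx":0,"dy":0,"dz":-0.06,"rx":0,"ry":0,"rz":0,"jaw":40},{"dx":0,"dy":0,"dz":-0.06,"rx":0,"ry":0,"rz":0,"jaw":46},{"dx":0,"dy":0,"dz":-0.06,"rx":0,"ry":0,"rz":0,"jaw":54},{"dx":0,"dy":0,"dz":-0.06,"rx":0,"ry":0,"rz":0,"jaw":62},{"dx":0,"dy":0,"dz":-0.06,"rx":0,"ry":0,"rz":0,"jaw":64}]'; python3 -m inch '[{"dx":0,"dy":0,"dz":0.6,"rx":0,"ry":0,"rz":0,"jaw":64},{"dx":0,"dy":0,"dz":1.5,"rx":0,"ry":0,"rz":0,"jaw":64},{"dx":0,"dy":0,"dz":3,"rx":0,"ry":0,"rz":0,"jaw":70},{"dx":0,"dy":0,"dz":4.8,"rx":0,"ry":0,"rz":0,"jaw":75},{"dx":0,"dy":0,"dz":6,"rx":0,"ry":0,"rz":0,"jaw":75},{"dx":0,"dy":0,"dz":6,"rx":0,"ry":0,"rz":0,"jaw":75},{"dx":0,"dy":0,"dz":6,"rx":0,"ry":0,"rz":0,"jaw":75}]'
python3 - <<'E'
from h import *
f=arm.grab_frame("wrist");P=pts(f);cv2.imwrite("pics/w4.png",f["pixels"][:,:,::-1]);t=arm.sense()["tool_pos"]
c,s=np.cos(-.0635),np.sin(-.0635)
q=P-[.4242,.0118,0];L=np.stack([c*q[...,0]+s*q[...,1],-s*q[...,0]+c*q[...,1],P[...,2]],-1)
X=L[(L[...,2]>.07)&(L[...,2]<.079)&(abs(L[...,1])<.03)]
for a,b in((0,.04),(.042,.085),(.09,.15)):
    w=X[(X[:,0]>a)&(X[:,0]<b)];print(len(w),np.round(w.min(0),4),np.round(w.max(0),4)) if len(w) else 0
E
```

```text
t: 13.85
tool_pos: [0.5446, 0.0042, 0.0364]
eef_rot: [[-0.998, 0.064, 0.0], [0.064, 0.998, -0.0], [-0.0, -0.0, -1.0]]
wrist_force: [0.9, 0.6, -0.4]
grip_width: 0.751
finger_force: 0.0
t: 14.55
tool_pos: [0.5451, 0.0041, 0.1871]
eef_rot: [[-0.998, 0.064, 0.002], [0.064, 0.998, -0.0], [-0.002, -0.0, -1.0]]
wrist_force: [0.3, 0.6, -0.0]
grip_width: 0.881
finger_force: 0.0
1662 [ 0.0089 -0.0193  0.07  ] [0.0325 0.0041 0.0769]
1434 [ 0.0459 -0.0069  0.0704] [0.069  0.0164 0.0764]
1220 [ 0.1069 -0.0123  0.0702] [0.1302 0.011  0.0763]
```

View pics/w4.png

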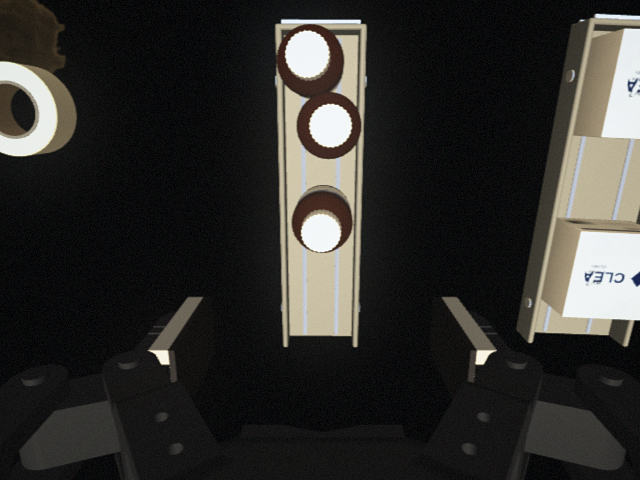

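The wrist view shows three bottles upright in the lane: old at (310,55) and (329,125), lane x 0.021 and 0.0575, and new A at (321,220), lane x 0.119. The cartons on the right haven't moved. Next is new B.

```bash
python3 -m inch '[{"dx":-0.25,"dy":1.2,"dz":0,"rx":0,"ry":0,"rz":0,"jaw":68},{"dx":-0.65,"dy":3,"dz":0,"rx":0,"ry":0,"rz":0,"jaw":68},{"dx":-1.1,"dy":4.8,"dz":0,"rx":0,"ry":0,"rz":0,"jaw":68},{"dx":-1.5,"dy":6.6,"dz":0,"rx":0,"ry":0,"rz":0,"jaw":68},{"dx":-1.95,"dy":8.4,"dz":0,"rx":0,"ry":0,"rz":0,"jaw":68},{"dx":-2.35,"dy":10.2,"dz":0,"rx":0,"ry":0,"rz":0,"jaw":68},{"dx":-2.8,"dy":11.9,"dz":0,"rx":0,"ry":0,"rz":0,"jaw":68},{"dx":-3.03,"dy":12.8,"dz":0,"rx":0,"ry":0,"rz":0,"jaw":68},{"dx":-3.03,"dy":12.8,"dz":-1,"rx":0,"ry":0,"rz":0,"jaw":68},{"dx":-3.03,"dy":12.8,"dz":-2,"rx":0,"ry":0,"rz":0,"jaw":68},{"dx":-3.03,"dy":12.8,"dz":-2,"rx":0,"ry":0,"rz":0,"jaw":68},{"dx":-3.03,"dy":12.8,"dz":-2,"rx":0,"ry":0,"rz":0,"jaw":68}]'
python3 - <<'E'
from h import *
f=arm.grab_frame("wrist");P=pts(f);cv2.imwrite("pics/w5.png",f["pixels"][:,:,::-1]);t=arm.sense()["tool_pos"];print(t)
Q=P[(P[...,2]>.066)&(P[...,2]<.074)&(np.hypot(P[...,0]-.469,P[...,1]-.324)<.03)]
print(len(Q),(Q.min(0)+Q.max(0))/2,Q.max(0)-Q.min(0))
E
```

```text
t: 15.8
tool_pos: [0.4673, 0.3233, 0.1345]
eef_rot: [[-0.998, 0.064, -0.004], [0.064, 0.998, -0.002], [0.004, -0.002, -1.0]]
wrist_force: [0.7, -0.2, 1.0]
grip_width: 0.795
finger_force: 0.0
[0.46849739 0.32381636 0.13584139]
1819 [0.46766614 0.32432314 0.0691719 ] [0.02395634 0.02346634 0.00632816]
```

View pics/w5.png

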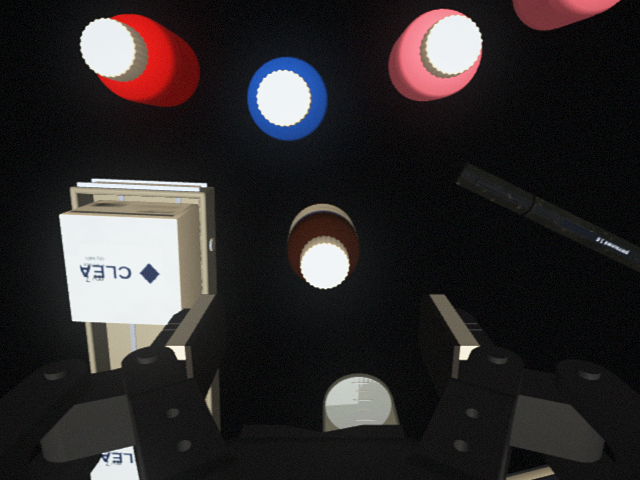

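The wrist view shows brown new B centred under the jaws at (324,255). The carton corner is at (215,200) on the left, so I'll go down with a narrower opening to stay clear of it.

```bash
python3 -m inch '[{"dx":0,"dy":0.01,"dz":0,"rx":0,"ry":0,"rz":0,"jaw":58},{"dx":0,"dy":0.01,"dz":-1,"rx":0,"ry":0,"rz":0,"jaw":58},{"dx":0,"dy":0.01,"dz":-2,"rx":0,"ry":0,"rz":0,"jaw":58},{"dx":0,"dy":0.01,"dz":-3,"rx":0,"ry":0,"rz":0,"jaw":58},{"dx":0,"dy":0.01,"dz":-3.7,"rx":0,"ry":0,"rz":0,"jaw":58},{"dx":0,"dy":0.01,"dz":-4.1,"rx":0,"ry":0,"rz":0,"jaw":58},{"dx":0,"dy":0.01,"dz":-4.1,"rx":0,"ry":0,"rz":0,"jaw":58},{"dx":0,"dy":0.01,"dz":-4.1,"rx":0,"ry":0,"rz":0,"jaw":58}]'; python3 -m inch '[{"dx":0,"dy":0,"dz":0,"rx":0,"ry":0,"rz":0,"jaw":50},{"dx":0,"dy":0,"dz":0,"rx":0,"ry":0,"rz":0,"jaw":45},{"dx":0,"dy":0,"dz":0,"rx":0,"ry":0,"rz":0,"jaw":40},{"dx":0,"dy":0,"dz":0,"rx":0,"ry":0,"rz":0,"jaw":36},{"dx":0,"dy":0,"dz":0,"rx":0,"ry":0,"rz":0,"jaw":36},{"dx":0,"dy":0,"dz":0,"rx":0,"ry":0,"rz":0,"jaw":36},{"dx":0,"dy":0,"dz":0,"rx":0,"ry":0,"rz":0,"jaw":36}]'
```

```text
t: 16.65
tool_pos: [0.4698, 0.3248, 0.0349]
eef_rot: [[-0.998, 0.064, 0.002], [0.064, 0.998, 0.001], [-0.002, 0.001, -1.0]]
wrist_force: [0.3, -0.0, 0.2]
grip_width: 0.677
finger_force: 0.0
t: 17.35
tool_pos: [0.4695, 0.3246, 0.035]
eef_rot: [[-0.998, 0.064, 0.002], [0.064, 0.998, 0.0], [-0.002, 0.0, -1.0]]
wrist_force: [-0.8, -1.6, 5.8]
grip_width: 0.439
finger_force: 60.0
```

```bash
python3 -m inch '[{"dx":0,"dy":0,"dz":1,"rx":0,"ry":0,"rz":0,"jaw":36},{"dx":0,"dy":0,"dz":2.2,"rx":0,"ry":0,"rz":0,"jaw":36},{"dx":0,"dy":0,"dz":3.4,"rx":0,"ry":0,"rz":0,"jaw":36},{"dx":0.2,"dy":-1,"dz":4,"rx":0,"ry":0,"rz":0,"jaw":36},{"dx":0.8,"dy":-2.6,"dz":4,"rx":0,"ry":0,"rz":0,"jaw":36},{"dx":1.5,"dy":-4.2,"dz":4,"rx":0,"ry":0,"rz":0,"jaw":36},{"dx":2.2,"dy":-5.8,"dz":4,"rx":0,"ry":0,"rz":0,"jaw":36},{"dx":2.9,"dy":-7.4,"dz":4,"rx":0,"ry":0,"rz":0,"jaw":36},{"dx":3.6,"dy":-9,"dz":4,"rx":0,"ry":0,"rz":0,"jaw":36},{"dx":4.3,"dy":-10.6,"dz":4,"rx":0,"ry":0,"rz":0,"jaw":36},{"dx":4.8,"dy":-12,"dz":4,"rx":0,"ry":0,"rz":0,"jaw":36},{"dx":5.06,"dy":-12.8,"dz":4,"rx":0,"ry":0,"rz":0,"jaw":36},{"dx":5.06,"dy":-12.98,"dz":3.5,"rx":0,"ry":0,"rz":0,"jaw":36},{"dx":5.06,"dy":-12.98,"dz":3,"rx":0,"ry":0,"rz":0,"jaw":36},{"dx":5.06,"dy":-12.98,"dz":3,"rx":0,"ry":0,"rz":0,"jaw":36},{"dx":5.06,"dy":-12.98,"dz":3,"rx":0,"ry":0,"rz":0,"jaw":36}]'
python3 - <<'E'
from h import *
f=arm.grab_frame("wrist");P=pts(f);t=arm.sense()["tool_pos"]
c,s=np.cos(-.0635),np.sin(-.0635)
def lane(p): q=p-[.4242,.0118,0];return np.stack([c*q[...,0]+s*q[...,1],-s*q[...,0]+c*q[...,1],p[...,2]],-1)
print(t,lane(t));L=lane(P).reshape(-1,3)
for lo,hi in((-.035,-.02),(.02,.035)):
    w=L[(L[:,2]>.019)&(L[:,2]<.026)&(L[:,1]>lo)&(L[:,1]<hi)&(L[:,0]>.01)]; print(len(w),np.round(np.percentile(w[:,1],[2,50,98]),4))
Q=L[(L[:,2]>t[2]+.03)&(L[:,2]<t[2]+.045)&(abs(L[:,1])<.02)];print(np.round(Q.min(0),4),np.round(Q.max(0),4))
E
```

```text
t: 18.95
tool_pos: [0.5937, 0.0013, 0.1075]
eef_rot: [[-0.998, 0.063, -0.003], [0.063, 0.998, 0.001], [0.003, 0.0, -1.0]]
wrist_force: [-0.1, 0.1, -0.2]
grip_width: 0.44
finger_force: 60.4
[0.59450022 0.00120037 0.10826548] [0.17062961 0.00022853 0.10826548]
2439 [-0.0301 -0.0279 -0.026 ]
2160 [0.0236 0.0256 0.0277]
[ 0.1559 -0.02    0.1383] [0.1806 0.02   0.1525]
```

```bash
python3 -m inch '[{"dx":0,"dy":-0.04,"dz":-0.8,"rx":0,"ry":0,"rz":0,"jaw":36},{"dx":0,"dy":-0.04,"dz":-1.5,"rx":0,"ry":0,"rz":0,"jaw":36},{"dx":0,"dy":-0.04,"dz":-2.1,"rx":0,"ry":0,"rz":0,"jaw":36},{"dx":0,"dy":-0.04,"dz":-2.5,"rx":0,"ry":0,"rz":0,"jaw":36},{"dx":0,"dy":-0.04,"dz":-2.65,"rx":0,"ry":0,"rz":0,"jaw":36},{"dx":0,"dy":-0.04,"dz":-2.72,"rx":0,"ry":0,"rz":0,"jaw":36},{"dx":0,"dy":-0.04,"dz":-2.72,"rx":0,"ry":0,"rz":0,"jaw":36}]'
```

```text
t: 19.7
tool_pos: [0.5958, -0.0011, 0.0412]
eef_rot: [[-0.998, 0.064, 0.001], [0.064, 0.998, -0.0], [-0.001, -0.0, -1.0]]
wrist_force: [0.3, 1.5, -0.7]
grip_width: 0.445
finger_force: 60.4
```

```bash
python3 -m inch '[{"dx":0,"dy":0,"dz":-0.05,"rx":0,"ry":0,"rz":0,"jaw":36},{"dx":0,"dy":0,"dz":-0.07,"rx":0,"ry":0,"rz":0,"jaw":36},{"dx":0,"dy":0,"dz":-0.07,"rx":0,"ry":0,"rz":0,"jaw":40},{"dx":0,"dy":0,"dz":-0.07,"rx":0,"ry":0,"rz":0,"jaw":46},{"dx":0,"dy":0,"dz":-0.07,"rx":0,"ry":0,"rz":0,"jaw":54},{"dx":0,"dy":0,"dz":-0.07,"rx":0,"ry":0,"rz":0,"jaw":62},{"dx":0,"dy":0,"dz":-0.07,"rx":0,"ry":0,"rz":0,"jaw":64}]'; python3 -m inch '[{"dx":0,"dy":0,"dz":0.6,"rx":0,"ry":0,"rz":0,"jaw":64},{"dx":0,"dy":0,"dz":1.5,"rx":0,"ry":0,"rz":0,"jaw":64},{"dx":0,"dy":0,"dz":3,"rx":0,"ry":0,"rz":0,"jaw":64},{"dx":0.5,"dy":-0.03,"dz":4.6,"rx":0,"ry":0,"rz":0,"jaw":40},{"dx":1.4,"dy":-0.09,"dz":5,"rx":0,"ry":0,"rz":0,"jaw":0},{"dx":2,"dy":-0.13,"dz":5,"rx":0,"ry":0,"rz":0,"jaw":0},{"dx":2,"dy":-0.13,"dz":5,"rx":0,"ry":0,"rz":0,"jaw":0},{"dx":2,"dy":-0.13,"dz":5,"rx":0,"ry":0,"rz":0,"jaw":0},{"dx":2,"dy":-0.13,"dz":5,"rx":0,"ry":0,"rz":0,"jaw":0}]'
cat >> h.py <<'E'
def lane(p):
    c,s=np.cos(-.0635),np.sin(-.0635);q=p-[.4242,.0118,0];return np.stack([c*q[...,0]+s*q[...,1],-s*q[...,0]+c*q[...,1],p[...,2]],-1)
def caps():
    f=arm.grab_frame("wrist");L=lane(pts(f))
    m=((L[...,2]>.07)&(L[...,2]<.079)&(abs(L[...,1])<.03)&(L[...,0]>0)&(L[...,0]<.22)).astype(np.uint8)
    n,lab,st,_=cv2.connectedComponentsWithStats(m)
    for i in range(1,n):
        w=L[lab==i]
        if len(w)>150: print(len(w),np.round((w.min(0)+w.max(0))/2,4),np.round(w.max(0)-w.min(0),4))
    t=arm.sense()["tool_pos"];print("tcp",lane(t));return f
E
python3 -c "from h import *;caps()"
```

```text
t: 20.4
tool_pos: [0.5954, -0.0011, 0.0392]
eef_rot: [[-0.998, 0.064, 0.0], [0.064, 0.998, -0.0], [-0.0, -0.0, -1.0]]
wrist_force: [0.9, 0.6, -0.3]
grip_width: 0.75
finger_force: 0.0
t: 21.3
tool_pos: [0.6439, -0.0042, 0.1636]
eef_rot: [[-0.998, 0.064, -0.002], [0.064, 0.998, 0.0], [0.002, 0.0, -1.0]]
wrist_force: [0.1, 0.3, -0.3]
grip_width: 0.001
finger_force: 0.0
2070 [ 0.119  -0.0008  0.0733] [0.0236 0.0237 0.0065]
1678 [ 0.1698 -0.0007  0.0733] [0.0231 0.0234 0.0062]
tcp [ 0.22028539 -0.00199022  0.16349712]
```

```bash
python3 -m inch '[{"dx":0,"dy":0.02,"dz":-1.5,"rx":0,"ry":0,"rz":0,"jaw":0},{"dx":0,"dy":0.02,"dz":-3,"rx":0,"ry":0,"rz":0,"jaw":0},{"dx":0,"dy":0.02,"dz":-4.4,"rx":0,"ry":0,"rz":0,"jaw":0},{"dx":0,"dy":0.02,"dz":-5.1,"rx":0,"ry":0,"rz":0,"jaw":0},{"dx":0,"dy":0.02,"dz":-5.26,"rx":0,"ry":0,"rz":0,"jaw":0},{"dx":0,"dy":0.02,"dz":-5.26,"rx":0,"ry":0,"rz":0,"jaw":0},{"dx":-0.24,"dy":0.035,"dz":-5.26,"rx":0,"ry":0,"rz":0,"jaw":0},{"dx":-0.48,"dy":0.05,"dz":-5.26,"rx":0,"ry":0,"rz":0,"jaw":0},{"dx":-0.72,"dy":0.065,"dz":-5.26,"rx":0,"ry":0,"rz":0,"jaw":0},{"dx":-0.96,"dy":0.08,"dz":-5.26,"rx":0,"ry":0,"rz":0,"jaw":0},{"dx":-1.2,"dy":0.096,"dz":-5.26,"rx":0,"ry":0,"rz":0,"jaw":0},{"dx":-1.4,"dy":0.11,"dz":-5.26,"rx":0,"ry":0,"rz":0,"jaw":0},{"dx":-1.6,"dy":0.122,"dz":-5.26,"rx":0,"ry":0,"rz":0,"jaw":0},{"dx":-1.6,"dy":0.122,"dz":-5.26,"rx":0,"ry":0,"rz":0,"jaw":0}]'; python3 -c "from h import *;caps()"
```

```text
t: 22.75
tool_pos: [0.6043, -0.0012, 0.0325]
eef_rot: [[-0.998, 0.064, -0.001], [0.064, 0.998, 0.0], [0.001, -0.0, -1.0]]
wrist_force: [0.1, -0.6, -1.1]
grip_width: -0.002
finger_force: 0.0
11285 [ 0.109  -0.0006  0.0742] [0.0237 0.0235 0.0053]
8459 [ 0.1479 -0.0016  0.0732] [0.0241 0.0239 0.0064]
2564 [ 0.177  -0.0253  0.0745] [0.0234 0.0094 0.009 ]
3259 [0.1773 0.0237 0.0745] [0.0232 0.0125 0.009 ]
950 [0.1695 0.0073 0.0745] [0.0056 0.0126 0.0089]
944 [ 0.1697 -0.0103  0.0744] [0.0056 0.0125 0.0088]
tcp [ 0.18084901 -0.00153347  0.03239634]
```

```bash
python3 -m inch '[{"dx":-0.08,"dy":0.005,"dz":0,"rx":0,"ry":0,"rz":0,"jaw":0},{"dx":-0.16,"dy":0.01,"dz":0,"rx":0,"ry":0,"rz":0,"jaw":0},{"dx":-0.24,"dy":0.015,"dz":0,"rx":0,"ry":0,"rz":0,"jaw":0},{"dx":-0.24,"dy":0.015,"dz":0,"rx":0,"ry":0,"rz":0,"jaw":0}]' | grep -E "pos|force"; python3 -m inch '[{"dx":-0.06,"dy":0.004,"dz":0,"rx":0,"ry":0,"rz":0,"jaw":0},{"dx":-0.06,"dy":0.004,"dz":0,"rx":0,"ry":0,"rz":0,"jaw":0}]' | grep -E "pos|force"; python3 -c "from h import *;caps()"
```

```text
tool_pos: [0.5989, -0.0009, 0.0324]
wrist_force: [-0.2, 0.9, 0.6]
finger_force: 0.0
tool_pos: [0.5976, -0.0008, 0.0325]
wrist_force: [-0.3, 0.1, 0.3]
finger_force: 0.1
11289 [ 0.1024 -0.0006  0.0741] [0.0236 0.0237 0.0055]
8448 [ 0.141  -0.0015  0.0733] [0.0239 0.0239 0.0065]
2569 [ 0.1703 -0.0253  0.0745] [0.0228 0.0094 0.009 ]
3279 [0.1703 0.0238 0.0745] [0.0232 0.0123 0.009 ]
947 [ 0.163  -0.0103  0.0745] [0.0054 0.0126 0.0088]
942 [0.163  0.0073 0.0744] [0.0059 0.0126 0.0087]
tcp [ 0.17385964 -0.00154762  0.03247822]
```

```bash
for i in 1 2; do python3 -m inch '[{"dx":-0.06,"dy":0.004,"dz":0,"rx":0,"ry":0,"rz":0,"jaw":0},{"dx":-0.06,"dy":0.004,"dz":0,"rx":0,"ry":0,"rz":0,"jaw":0}]' | grep -E "pos|wrist"; done; python3 -c "from h import *;caps()" | head -2
```

```text
tool_pos: [0.5962, -0.0007, 0.0326]
wrist_force: [-0.1, -0.5, -0.0]
tool_pos: [0.5946, -0.0006, 0.0326]
wrist_force: [-0.2, -0.4, -1.1]
11281 [ 0.0995 -0.0006  0.0742] [0.0236 0.0239 0.0054]
8436 [ 0.1381 -0.0015  0.0734] [0.0242 0.0239 0.0067]
```

```bash
for i in 1 2; do python3 -m inch '[{"dx":-0.06,"dy":0.004,"dz":0,"rx":0,"ry":0,"rz":0,"jaw":0},{"dx":-0.06,"dy":0.004,"dz":0,"rx":0,"ry":0,"rz":0,"jaw":0}]' | grep -E "pos|wrist"; done; python3 - <<'E'
from h import *
f=caps();cv2.imwrite("pics/w6.png",f["pixels"][:,:,::-1])
E
```

```text
tool_pos: [0.5932, -0.0005, 0.0326]
wrist_force: [-0.4, 0.7, 0.3]
tool_pos: [0.5916, -0.0004, 0.0325]
wrist_force: [-0.6, 0.1, 0.2]
11254 [ 0.0964 -0.0006  0.074 ] [0.0237 0.0235 0.0053]
8429 [ 0.1351 -0.0014  0.0735] [0.0243 0.024  0.007 ]
2557 [ 0.1643 -0.0253  0.0745] [0.0228 0.0094 0.009 ]
3246 [0.1645 0.0238 0.0745] [0.0229 0.0124 0.009 ]
946 [ 0.1572 -0.0103  0.0744] [0.006  0.0125 0.0088]
955 [0.157  0.0073 0.0745] [0.0056 0.0126 0.009 ]
tcp [ 0.16788534 -0.00154068  0.03255245]
```

View pics/w6.png

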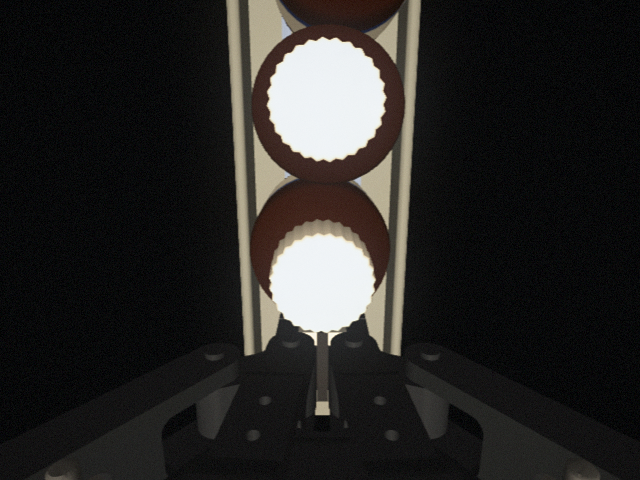

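The view shows new A at (326,100) against the rear old bottle (row 25), with new B (322,278) against new A. I'll back off, rise and check the whole row.

```bash
python3 -m inch '[{"dx":0.1,"dy":0,"dz":0,"rx":0,"ry":0,"rz":0,"jaw":0},{"dx":0.4,"dy":-0.02,"dz":0,"rx":0,"ry":0,"rz":0,"jaw":0},{"dx":0.8,"dy":-0.05,"dz":0.3,"rx":0,"ry":0,"rz":0,"jaw":0},{"dx":0.8,"dy":-0.05,"dz":1.8,"rx":0,"ry":0,"rz":0,"jaw":0},{"dx":0.8,"dy":-0.05,"dz":3.5,"rx":0,"ry":0,"rz":0,"jaw":0},{"dx":0.2,"dy":0,"dz":5.3,"rx":0,"ry":0,"rz":0,"jaw":0},{"dx":-0.5,"dy":0,"dz":7,"rx":0,"ry":0,"rz":0,"jaw":0},{"dx":-0.5,"dy":0,"dz":7,"rx":0,"ry":0,"rz":0,"jaw":0},{"dx":-0.5,"dy":0,"dz":7,"rx":0,"ry":0,"rz":0,"jaw":0}]'|head -2; python3 - <<'E'
from h import *
f=caps();cv2.imwrite("pics/w7.png",f["pixels"][:,:,::-1])
E
```

```text
t: 25.25
tool_pos: [0.5812, -0.0006, 0.2101]
388 [ 0.0293 -0.0077  0.0732] [0.0067 0.0204 0.0064]
1374 [0.0574 0.0044 0.0734] [0.0233 0.0233 0.0065]
1188 [ 0.0963 -0.0008  0.0737] [0.023  0.0232 0.006 ]
1088 [ 0.135  -0.0015  0.0736] [0.0232 0.0228 0.0071]
tcp [ 0.15633719 -0.00239318  0.2081406 ]
```

View pics/w7.png

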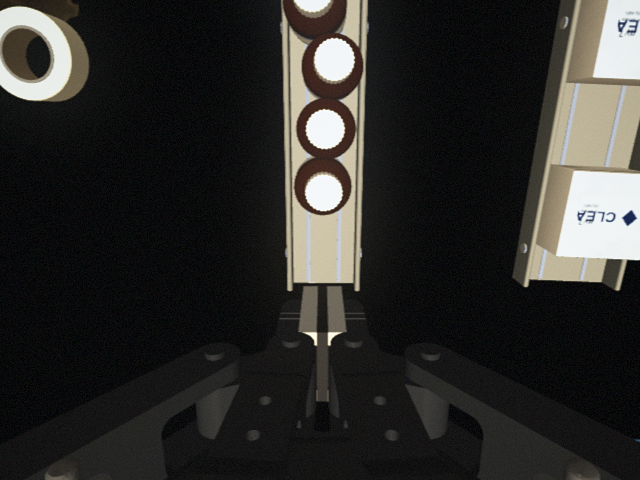

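The row is closed and upright: caps at (313,0), (334,60), (326,129) and (324,190). The rear three stand at lane x 0.057, 0.096 and 0.135. The cartons are still in place in the view, so I'm handing in.

```bash
python3 -c "from bench import arm;print(arm.close_job())"
```

```text
the job is handed in; nothing more can be done
None
```

I've handed the job in, with no verdict returned: all four bottles stand upright in one closed row against the stop, old before new, finished at about 25 s of the 72 s, and I saw nothing else moved.

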